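Unband the gift box and hold its lid open

ROBOT

A 6-joint arm with a two-finger parallel gripper is mounted at the origin on the work surface. World frame = base frame: x ahead of the robot, y to its left, z up, the work surface at z = 0. Lengths are in mm, angles in rad, forces in N, time in s.
With the tool pointing down it reaches from about 300 to 775 mm from the base axis. Payload 14.6 kg.
Tool frame: the origin (TCP) lies on the centre line of the jaws, within the pads' length; the fingertips stand 19 mm ahead of it and the grasp point (between the pads) is the TCP (bot.tip_reach is the distance from the TCP to the fingertips, in mm); z points along the fingers, y is the line along which they close (so a half turn about z gives the same grasp; the last joint's range is limited). The gripper opens to 85 mm and grips with 20 to 120 N. Pads are 22 mm wide; open, the fingers measure 114 mm over their backs; the gripper's body (76 mm by 85 mm) begins 54 mm behind the grasp point. The pads swing forward as they close: fully open they stand 13 mm farther back than shut.
Start: joints at [-1.303, 0.3, 1.521, -0, 1.321, -0.067], TCP at [180.712, -519.454, 250.281] pointing down, gripper open.
Joint ranges: [-3.03, 3.03], [-0.79, 2.21], [0.23, 2.52], [-1.04, 4.18], [0, 3.07], [-2.55, 2.55]. Speed limits (rad/s): [2.22, 2.22, 2.57, 3.14, 3.14, 3.14].

INTERFACE

Orientations are given as a unit quaternion [w, x, y, z].
In Python, from rig import bot gives the robot as it stands. Calls block until the motion is done:
- bot.move_to(position, orientation): joint-space move of the TCP to a pose.
- bot.servo_line(position, attitude=None, speed=150, until_force=None): straight line of the TCP; attitude=None keeps the orientation; speed is the mean speed in mm/s. With until_force (N) it stops when the force on the tool has changed by that much, and returns True; else False.
- bot.move_joints(angles): joint-space move.
- bot.move_gripper(opening, grip_force=None): finger opening in mm; grip_force is the grip in N (None keeps the last); returns when the fingers have stopped.
- bot.dwell(seconds).
- bot.ik(position, orientation): joint angles nearest the present ones, or None.
- bot.read_state(): the state.
- bot.read_camera(name): name is "scene" or "top" or "wrist"; returns a dict with "image" (480x640x3 uint8, blue, green, red), "depth" (480x640 float32, mm along the optical axis (not along the pixel's ray), 0 where there is no reading), "fovy" (degrees; the focal length in pixels is half the picture's height over the tangent of half this angle, whatever the lens; pixels are square), "cx", "cy" (the principal point, pixels), "eye" and "attitude" of the camera in the world; the wrist camera has in their place "mount" (4x4, takes a point from camera to tool coordinates, whose origin is the TCP and whose axes are the flange's). Camera axes: x right, y down, z forward; pixel columns grow to the right and rows downward; lengths in mm; the calibration is good to about 2 mm. The wrist camera is an equidistant fisheye: a pixel r from the principal point sees the ray r / f radians off the axis. A picture is of the moment at which its call begins: read the wrist's pose just before it.
A pose or a line that the arm cannot do raises bot.MotionError and nothing moves.
- bot.finish_job(): hands the job in; it is judged then, once.
The state is a dict: "clock": time; "joint_positions": joint angles; "qvel": joint speeds; "effort": joint torques, N m; "ee_pos": TCP position; "tool_rot": TCP orientation; "ft_force": force on the tool from outside, world axes, zero at the start; "moment": the same for the moment, N m; "grip_width": finger opening in mm; "grip_force": force on a finger pad.
Only numpy, scipy, OpenCV 4.12 (cv2) and the standard library are available. Lean on these libraries where they do the work, as an engineer would, in place of code of your own. Each camera call takes 0.05 s, during which the arm holds its last target. There are 200 camera calls.

TASK

Take the bamboo band off the gift box by its grip block and hang it over the bar of the little rail, so that the bar lies in the channel under its crossbar and a leg hangs down on either side, and let go of it. Then lift the box's lid by its front tab to 50 degrees and keep holding it there, as it falls shut by itself: finish while still holding the lid open, so that the cups inside can be looked at. Leave the other things on the shelf where they are.

Things in the scene. Friction and masses are not known exactly. Their poses are not given: they have to be found in the camera images.
- band: Rigid bamboo gift band (100 g), an upside-down U astride the closed box at first. Origin: middle of the underside of its crossbar (146 along y, 32 along x, 6 thick). End legs, inner faces 134 apart, hang 60 below it. Two cleats under it, 6 high, 8 wide, along x at y = +-18, leave a channel 28 wide for a bar along x; they rest on the lid at first. Same when turned half round.
- band_grip (a point): Middle of the band's square grip block (24 x 24, 30 tall, on the middle of the crossbar), 21 above the band's origin: block from 6 to 36 above it. Axes as the band's, z up.
- gift_box: Gold aluminium gift box, fixed to the shelf, 110 (own x) x 120 (own y), 65 high without lid, 73 with it; origin under its centre. Its front, with the lid's pull tab, looks to its own -x, roughly towards the robot. Two jade cups lie inside, part of the box.
- lid (a joint): Lid of the gift box, in rad: 0 closed, growing as the front edge swings up; 0.873 is 50 degrees. It weighs about 250 g, has no stay or spring and falls shut from anything less than about 90 degrees; stop at 1.8. Nearly frictionless hinge.
- lid_tab (a point): Point to grip in the lid's pull tab. Tab: flat bar 26 wide (y), 10 thick (z), straight out 52 from the lid's front edge. The point lies on its centre line at mid-thickness, 36 out from that edge, 148 from the hinge line, 5 above that line when closed (height 70). Axes turn with the lid: -x from the hinge out along the tab, z the lid's outward normal.
- lid_hinge (a point): Middle of the lid's hinge line, at the box's far upper edge, 65 above the shelf; the line runs along its y, axes are those of the gift box.
- rail_mid (a point): Middle of the steel bar of a small low rail stand fixed to the shelf: on the bar's centre line, 150 above the shelf. The bar is 12 in diameter and 220 long, along this point's x (roughly away from the robot); square wooden posts 14 thick stand under it 103 either side of the middle. z up.
- dish: Bystander: small jade-green ceramic dish, 68 wide, 22 high; origin under its centre
- teapot: Bystander: blue porcelain teapot, about 130 wide and 115 high, with spout and handle; origin under its centre
- stand_left: Bystander: clear acrylic cake stand, plate 140 wide, 82 high, the one behind on the left; origin under its centre
- stand_right: Bystander: clear acrylic cake stand, plate 140 wide, 82 high, the one behind on the right; origin under its centre
- tray: Bystander: bamboo tray, 200 by 280, 25 high; origin under its centre
- tea_tin: Bystander: round steel tea tin, 66 wide, 100 high; origin under its centre
Mind the look-alikes: they are no part of the job. What is shaped like the band but green or turquoise is not meant.

How it is judged:
By the outcome, as a careful person would: the job done as asked, in the order asked, and still so for the second after the job is handed in, while the arm keeps its last pose, push and grip.
It also fails if it takes over 58 s, if anything falls off the work surface, if the arm or the gripper's body presses on something with over 40 N, if the wrist force passes 120 N, or if a joint passes its speed limit or range.

## Working session

There is one attempt and no reset: what is moved stays moved. The work goes in short steps, each a Python script; the robot and the scene stay as the last script left them, time stands still between calls to the robot, and variables do not carry over. Pictures are saved under pics/ and viewed, at most 10 in all, crops included, and the job is handed in when it is done.

```bash
ls; mkdir -p pics; cat > h.py <<'E'
import numpy as np, cv2
from scipy.spatial.transform import Rotation as R
from rig import bot
def rot(q): return R.from_quat([q[1],q[2],q[3],q[0]])
def quat(r):
    x,y,z,w=r.as_quat(); return [w,x,y,z]
def cloud(c):
    f=240/np.tan(np.radians(c["fovy"]/2)); d=c["depth"]
    v,u=np.mgrid[0:480,0:640]
    P=np.stack([(u-c["cx"])/f*d,(v-c["cy"])/f*d,d],-1)
    a=np.array(c["attitude"]); M=a if a.shape==(3,3) else rot(a).as_matrix()
    P=P@M.T+np.array(c["eye"]); P[d==0]=np.nan
    return P
E
python3 - <<'E'
from h import *
for n in("scene","top"):
    c=bot.read_camera(n); cv2.imwrite(f"pics/{n}0.png",c["image"]); np.savez(n+"0.npz",**c)
    print(n,c["fovy"],c["cx"],c["cy"],c["eye"],c["attitude"])
E
```

```text
pics
scene 52.57102797529435 319.31728113676735 240.25734624108316 [1377.18636738 -108.1931972   820.99833417] [-0.31632402  0.66913438  0.61019036 -0.28260578]
top 42.27912628858418 314.1717661955886 235.42724079327243 [ 265.61703149  -11.5320348  1598.27636737] [-0.05647255  0.71349183 -0.69544915  0.06395887]
```

View pics/scene0.png

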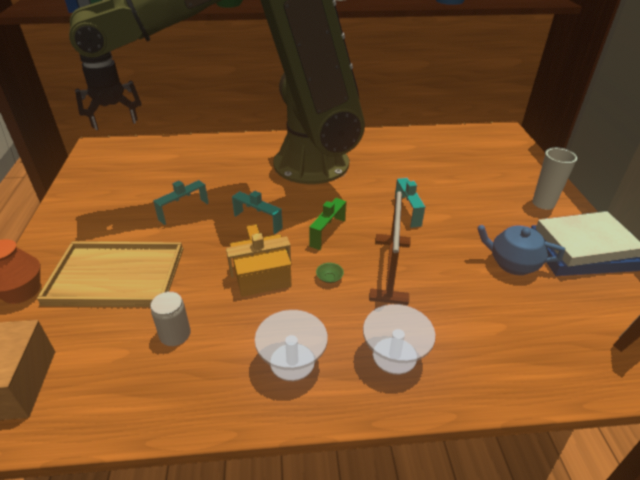

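View pics/top0.png

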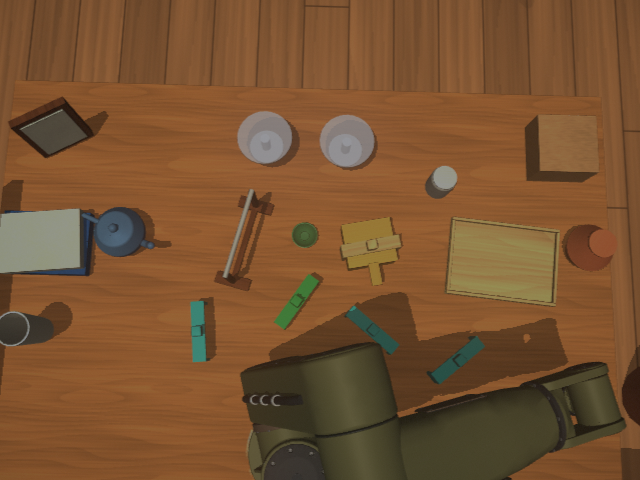

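The top view shows the candidates for the band. The bamboo one is astride the gold box at (371,244). The turquoise look-alikes are at (199,331), (373,330) and (458,360), and the green one is at (297,301). I choose the bamboo one. The rail bar runs from (252,192) to (229,277), and the lid tab is at (376,275).

```bash
python3 - <<'E'
from h import *
c=dict(np.load("top0.npz")); P=cloud(c); s=dict(np.load("scene0.npz")); S=cloud(s)
def rect(Q): 
    r=cv2.minAreaRect((Q[:,:2]).astype(np.float32)); return np.round(r[0],1),np.round(r[1],1),round(r[2],1)
def rep(n,X,m):
    Q=X[m]; print(n,len(Q),"med",np.round(np.median(Q,0),1),rect(Q))
def win(u0,u1,v0,v1,z0,z1,X=P):
    m=np.zeros((480,640),bool); m[v0:v1,u0:u1]=True; return m&(X[...,2]>z0)&(X[...,2]<z1)
rep("block top",P,win(330,410,210,290,106,125))
rep("crossbar",P,win(330,410,210,290,80,95))
rep("lid+tab",P,win(330,410,210,290,66,79))
rep("tab",P,win(365,390,268,290,60,82))
rep("bar",P,win(215,275,185,285,140,165))
rep("posts",P,win(205,285,180,300,8,40))
rep("table",P,win(290,330,260,275,-20,20))
rep("teapot",P,win(80,160,200,260,30,130))
# scene view
def near(z0,z1,xy,r): return (np.hypot(S[...,0]-xy[0],S[...,1]-xy[1])<r)&(S[...,2]>z0)&(S[...,2]<z1)
b=np.median(P[win(330,410,210,290,106,125)],0)
rep("S block",S,near(112,125,b,60)); rep("S crossbar",S,near(81,89,b,100))
rb=np.median(P[win(215,275,185,285,140,165)],0)
rep("S bar",S,near(142,165,rb,130))
for n,X,m in(("top",P,win(215,275,185,285,140,165)),("scene",S,near(142,165,rb,130))):
    Q=X[m]; d=cv2.fitLine(Q[:,:2].astype(np.float32),cv2.DIST_HUBER,0,.01,.01).ravel(); t=(Q[:,:2]-d[2:])@d[:2]
    print(n,"bar mid",d[2:]+d[:2]*(np.percentile(t,.5)+np.percentile(t,99.5))/2,"len",np.ptp(t),"yaw",np.degrees(np.arctan(d[1]/d[0])))
img=c["image"][200:300,200:420]; cv2.imwrite("pics/crop.png",cv2.resize(img,None,fx=3.6,fy=3.6,interpolation=cv2.INTER_CUBIC))
E
```

```text
block top 99 med [ 504.1 -164.8  115.1] (array([ 504.2, -164.9]), array([23.3, 23.8]), 11.4)
crossbar 696 med [ 504.  -166.2   85.1] (array([ 488.3, -168. ]), array([160.3, 146.4]), 10.5)
lid+tab 1664 med [ 520.  -166.7   73.2] (array([ 489.9, -167.3]), array([164.1, 145.2]), 11.1)
tab 186 med [ 430.5 -177.3   74.7] (array([ 430.9, -178.8]), array([43.7, 26.3]), 11.5)
bar 482 med [515.3 155.3 155.1] (array([516.8, 154.8]), array([ 14.8, 220.2]), 75.8)
posts 1061 med [513.6 154.1  12.1] (array([527.7, 155.3]), array([306. , 204.9]), 2.0)
table 594 med [ 4.577e+02 -1.500e+01  3.000e-01] (array([458.2, -15.1]), array([ 38.5, 101.4]), 1.5)
teapot 2606 med [521.4 463.9  82.5] (array([530.6, 468.8]), array([132.6, 193.2]), 6.9)
S block 61 med [ 508.9 -162.5  113.7] (array([ 507.8, -163. ]), array([25.4, 21.7]), 8.7)
S crossbar 550 med [ 509.8 -166.8   83.8] (array([ 507.9, -162. ]), array([ 38.1, 146.1]), 11.5)
S bar 342 med [540.2 152.5 153.5] (array([520.7, 156.9]), array([ 12.9, 222.1]), 75.5)
top bar mid [516.56369495 154.57158508] len 220.22253954195963 yaw -14.357212
scene bar mid [520.71024993 156.88483793] len 222.0589004847217 yaw -14.34208
```

View pics/crop.png

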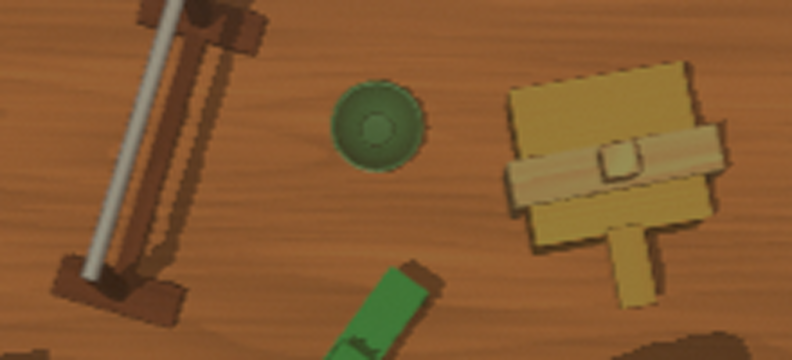

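The crop confirms the choice: the bamboo band with its square block at crop (620,160) sits astride the gold box, with the tab at (633,270) and the rail bar on the left. Sizes and heights match the description. Next I hover above it and refine with the wrist camera.

```bash
cat >> h.py <<'E'
def tool(zdir,ydir):
    z=np.array(zdir,float); z/=np.linalg.norm(z); y=np.array(ydir,float); y-=z*(y@z); y/=np.linalg.norm(y)
    return R.from_matrix(np.stack([np.cross(y,z),y,z],1))
def ydir(yaw): return np.array([-np.sin(yaw),np.cos(yaw),0])
def xdir(yaw): return np.array([np.cos(yaw),np.sin(yaw),0])
def best(p,zd,yd):
    """of the two equivalent grasps the one with the smaller joint move"""
    q0=np.array(bot.read_state()["joint_positions"]); o=[]
    for s in(1,-1):
        q=quat(tool(zd,s*np.array(yd))); j=bot.ik(list(p),q)
        if j is not None: o.append((np.abs(np.array(j)-q0).max(),s,q,np.round(j,2)))
    return sorted(o,key=lambda t:t[0])
def wrist():
    st=bot.read_state(); c=bot.read_camera("wrist"); f=240/np.tan(np.radians(c["fovy"]/2))
    v,u=np.mgrid[0:480,0:640]; x=u-c["cx"]; y=v-c["cy"]; r=np.hypot(x,y)+1e-9; th=r/f; d=c["depth"]
    k=d*np.tan(np.minimum(th,1.4))/r; P=np.stack([x*k,y*k,d],-1); M=np.array(c["mount"])
    P=P@M[:3,:3].T+M[:3,3]; P=P@rot(st["tool_rot"]).as_matrix().T+np.array(st["ee_pos"]); P[(d==0)|(th>1.3)]=np.nan
    return c,P
def rect(Q):
    r=cv2.minAreaRect(Q[:,:2].astype(np.float32)); return np.round(r[0],1),np.round(r[1],1),round(r[2],1)
E
python3 - <<'E'
from h import *
st=bot.read_state(); print(st["clock"],np.round(rot(st["tool_rot"]).as_matrix(),2).tolist())
yb=np.radians(11); yr=np.radians(-14.36)
for p,y in(((506,-164,260),yb),((518,155.5,200),yr)):
    for b in best(p,[0,0,-1],ydir(y)): print(b[0],b[1],b[3])
hp=np.array([506-112,-164,65])+0; hinge=np.array([506+55*np.cos(yb),-164+55*np.sin(yb),65])
for a in(40,50,60):
  for th in(0,25,50):
    t=np.radians(th); e=np.radians(a-th); X=xdir(yb); Z=np.array([0,0,1])
    p=hinge-X*(148*np.cos(t)-(-5)*-np.sin(t)*-1)*1+Z*148*np.sin(t)+Z*5*np.cos(t)
    print(a,th,[(b[1],b[3].tolist()) for b in best(p,np.sin(e)*X-np.cos(e)*Z,ydir(yb))])
b=best((495,-166,260),[0,0,-1],ydir(yb))[0]
bot.move_to([495,-166,260],b[2])
c,P=wrist(); cv2.imwrite("pics/w1.png",c["image"])
xy=np.hypot(P[...,0]-506,P[...,1]+164)
for n,r,z0,z1 in(("block",40,110,120),("crossbar",100,81,90),("lidtab",140,66,79)):
    Q=P[(xy<r)&(P[...,2]>z0)&(P[...,2]<z1)]; print(n,len(Q),np.round(np.median(Q,0),1) if len(Q) else 0,rect(Q) if len(Q)>5 else 0)
np.save("w1.npy",P)
E
```

```text
0.1 [[0.94, 0.33, -0.0], [0.33, -0.94, 0.0], [0.0, -0.0, -1.0]]
1.0630920909985557 -1 [-0.38  0.25  1.56 -0.    1.33  1.  ]
2.078500562591237 1 [-0.38  0.25  1.56 -0.    1.33 -2.15]
1.526522658657582 1 [ 0.22  0.33  1.61 -0.    1.21 -1.1 ]
2.1119067038749026 -1 [ 0.22  0.33  1.61 -0.    1.21  2.05]
40 0 [(-1, [-0.76, 0.27, 2.25, 1.3, 0.58, -0.5])]
40 25 [(-1, [-0.57, 0.17, 2.01, 0.25, 0.79, 0.65]), (1, [-0.57, 0.17, 2.01, 0.25, 0.79, -2.49])]
40 50 [(-1, [-0.39, 0.32, 1.67, -0.1, 1.3, 1.03]), (1, [-0.39, 0.32, 1.67, -0.1, 1.3, -2.12])]
50 0 [(-1, [-0.83, 0.33, 2.29, 1.61, 0.71, -0.86]), (1, [-0.83, 0.33, 2.29, 1.61, 0.71, 2.28])]
50 25 [(-1, [-0.63, 0.13, 2.1, 0.52, 0.68, 0.38])]
50 50 [(-1, [-0.43, 0.25, 1.76, -0.0, 1.14, 0.95]), (1, [-0.43, 0.25, 1.76, -0.0, 1.14, -2.19])]
60 0 [(-1, [-0.89, 0.41, 2.32, 1.79, 0.9, -1.11]), (1, [-0.89, 0.41, 2.32, 1.79, 0.9, 2.03])]
60 25 [(-1, [-0.7, 0.12, 2.17, 0.87, 0.63, 0.02])]
60 50 [(-1, [-0.48, 0.18, 1.85, 0.13, 0.98, 0.83]), (1, [-0.48, 0.18, 1.85, 0.13, 0.98, -2.31])]
block 988 [ 506.8 -162.9  114.8] (array([ 506.1, -162.8]), array([23.9, 23.5]), 11.5)
crossbar 5639 [ 507.2 -161.1   85. ] (array([ 505.7, -163.1]), array([ 33.2, 146.9]), 12.2)
lidtab 13983 [ 531.6 -164.1   73.1] (array([ 491.4, -165.7]), array([163.1, 144.8]), 11.4)
```

View pics/w1.png

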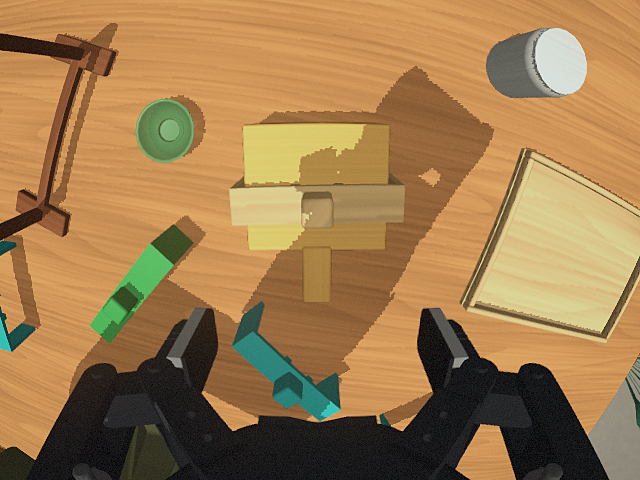

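The wrist view shows the band block at (316,208), aligned with the tool, and the tab at (316,275). The block measures 24 × 24 at z 115, at (506,-163), which agrees with the mean of the other two views. I grasp and lift, then measure the bar from near.

```bash
python3 - <<'E'
from h import *
P=np.load("w1.npy"); yb=np.radians(11.5); X=xdir(yb)[:2];Y=ydir(yb)[:2]
xy=P[...,:2]; u=(xy-[506.1,-162.8])@X; v=(xy-[506.1,-162.8])@Y; z=P[...,2]
m=(np.abs(v)<80)&(u>-130)&(u<80)&(z>70)&(z<77)
lid=m&(u>20); tab=m&(u<-62)
print("lid u max",np.percentile(u[lid],[98,99.5]),"v",np.percentile(v[lid],[.5,99.5]),"tab u min",np.percentile(u[tab],[.5,2]),"v",np.percentile(v[tab],[2,98]),"z",np.median(z[tab]),"rect",rect(P[tab]))
d=[0,0,-1]; q=best((506.1,-162.8,180),d,ydir(yb))[0][2]
bot.move_to([506.1,-162.8,180],q)
bot.servo_line([506.1,-162.8,107],q,speed=80)
print(bot.read_state()["ft_force"])
bot.move_gripper(0,40); s=bot.read_state(); print(s["grip_width"],s["grip_force"],s["ft_force"])
bot.servo_line([506.1,-162.8,310],speed=120)
s=bot.read_state(); print(s["clock"],s["grip_width"],s["ft_force"])
yr=np.radians(-14.36); t=[518,155,310]
o=sorted(best(t,d,ydir(yr)),key=lambda b:abs(b[3][5]-1)); q=o[0][2]; print(o[0][3])
bot.servo_line(t,q,speed=150)
c,P=wrist(); cv2.imwrite("pics/w2.png",c["image"]); np.save("w2.npy",P)
Q=P[(np.hypot(P[...,0]-518,P[...,1]-155)<130)&(P[...,2]>149)&(P[...,2]<160)]
print(len(Q),rect(Q)); print(bot.read_state()["clock"],bot.read_state()["grip_width"])
E
```

```text
lid u max [65.51358852 66.24626265] v [-60.99407508  61.05280772] tab u min [-95.92704305 -95.30711791] v [-11.69496003  13.55650238] z 74.93373734448119 rect (array([ 428.1, -177.4]), array([34.6, 25.9]), 11.7)
[ 0.38611754 -0.15213141  0.15574871]
22.88321576391128 43.042062520980835 [-0.19965574 -0.18994366  3.38654548]
5.775 23.23469376752184 [ 0.65664111 -0.40582862 -1.51621482]
[ 0.22  0.24  1.46 -0.    1.44  2.04]
2946 (array([550.1, 149. ]), array([ 12.7, 152.2]), 75.7)
8.0917 23.897801445594123
```

View pics/w2.png

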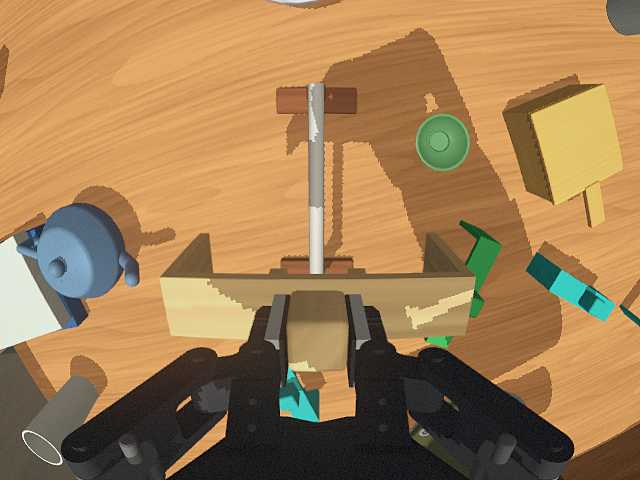

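The wrist view shows the band held at (317,330) and parallel to the bar, which is seen at (316,180) ahead. Its centre line passes (518,157.2), yaw -14.3°. I lower the band there.

```bash
python3 - <<'E'
from h import *
p=np.array([517.5,157.2]); L=lambda z,**k: bot.servo_line([*p,z],**k)
L(310); L(196,speed=90)
hit=L(176,speed=25,until_force=4); s=bot.read_state(); print(hit,np.round(s["ee_pos"],1),s["ft_force"],s["clock"])
c=bot.read_camera("scene"); cv2.imwrite("pics/s2.png",cv2.resize(c["image"][130:330,260:500],None,fx=3,fy=3))
c,P=wrist(); cv2.imwrite("pics/w3.png",c["image"])
E
```

```text
True [517.7 157.2 184.1] [-0.65591786  0.53348915  6.1256778 ] 10.3
```

View pics/s2.png

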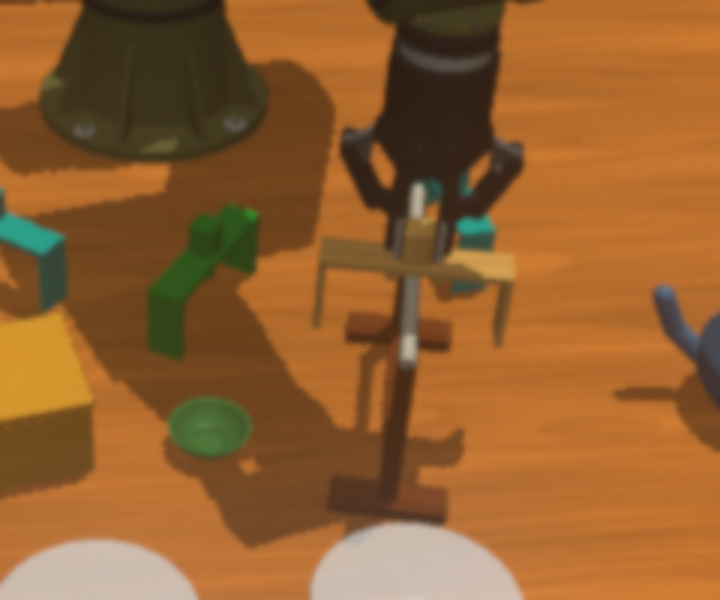

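The view shows the band centred on the bar: crop (418,255), one leg on either side at (320,300) and (500,315). Contact came at 184, the height expected. I release it, check, and plan the lid arc clear of the turquoise look-alike in front of the box.

```bash
cat >> h.py <<'E'
YB=np.radians(11.5); HX=xdir(YB); HY=ydir(YB); UZ=np.array([0,0,1.])
HINGE=np.array([506.1,-162.8,65])+67.2*HX+0.3*HY
def lidpose(th,a,out=148,s=-1):
    t=np.radians(th); e=np.radians(a-th)
    p=HINGE+out*(-HX*np.cos(t)+UZ*np.sin(t))+5*(HX*np.sin(t)+UZ*np.cos(t))
    return p,quat(tool(np.sin(e)*HX-np.cos(e)*UZ,s*HY))
E
python3 - <<'E'
from h import *
bot.move_gripper(60); bot.dwell(.3)
bot.servo_line([517.5,157.2,300],speed=120)
s=bot.read_state(); print(s["clock"],s["ft_force"])
p=(518,155,156)
c,P=wrist(); cv2.imwrite("pics/w4.png",c["image"])
Q=P[(np.hypot(P[...,0]-518,P[...,1]-157)<90)&(P[...,2]>159)&(P[...,2]<166)]; print("crossbar on rail",np.median(Q[:,2]),rect(Q))
Q=P[(np.hypot(P[...,0]-518,P[...,1]-157)<40)&(P[...,2]>185)&(P[...,2]<200)]; print("block",np.median(Q[:,2]),rect(Q))
T=cloud(dict(np.load("top0.npz"))); m=np.zeros((480,640),bool); m[300:345,340:405]=1
Q=T[m&(T[...,2]>50)&(T[...,2]<130)]; print("decoy",np.nanmin(Q,0),np.nanmax(Q,0),rect(Q))
for a in(20,30,40):
    for sg in(-1,1):
        print(a,sg,[ (None if j is None else np.round(j,2).tolist()) for j in (bot.ik(*map(list,lidpose(th,a,s=sg))) for th in(0,10,25,40,50))])
E
```

```text
12.2583 [-0.30620101 -0.25406401  0.26417095]
crossbar on rail 163.13591183047535 (array([516.5, 156.1]), array([139.,  33.]), 75.8)
block 191.4706134707651 (array([517.9, 160.7]), array([23.8, 24.5]), 74.7)
decoy [ 265.75305251 -238.68822949   52.29299647] [ 356.59813737 -105.83441727  104.96150611] (array([ 300.3, -172. ]), array([145.5,  32.8]), 50.6)
20 -1 [[-0.6, 0.27, 2.09, 0.46, 0.58, 0.41], [-0.53, 0.26, 1.99, 0.17, 0.77, 0.73], [-0.43, 0.31, 1.81, -0.06, 1.09, 0.97], [-0.35, 0.43, 1.59, -0.18, 1.42, 1.08], [-0.3, 0.53, 1.44, -0.24, 1.64, 1.11]]
20 1 [None, [-0.53, 0.26, 1.99, 0.17, 0.77, -2.41], [-0.43, 0.31, 1.81, -0.06, 1.09, -2.17], [-0.35, 0.43, 1.59, -0.18, 1.42, -2.06], [-0.3, 0.53, 1.44, -0.24, 1.64, -2.03]]
30 -1 [[-0.66, 0.26, 2.16, 0.87, 0.52, -0.02], [-0.59, 0.22, 2.07, 0.42, 0.64, 0.47], [-0.48, 0.25, 1.89, 0.07, 0.93, 0.85], [-0.38, 0.34, 1.68, -0.1, 1.26, 1.02], [-0.33, 0.44, 1.53, -0.17, 1.48, 1.08]]
30 1 [None, None, [-0.48, 0.25, 1.89, 0.07, 0.93, -2.29], [-0.38, 0.34, 1.68, -0.1, 1.26, -2.12], [-0.33, 0.44, 1.53, -0.17, 1.48, -2.06]]
40 -1 [[-0.73, 0.28, 2.23, 1.3, 0.57, -0.48], [-0.66, 0.21, 2.15, 0.78, 0.57, 0.09], [-0.54, 0.19, 1.98, 0.25, 0.79, 0.67], [-0.43, 0.27, 1.77, -0.0, 1.1, 0.94], [-0.36, 0.36, 1.62, -0.1, 1.31, 1.04]]
40 1 [None, None, [-0.54, 0.19, 1.98, 0.25, 0.79, -2.47], [-0.43, 0.27, 1.77, -0.0, 1.1, -2.2], [-0.36, 0.36, 1.62, -0.1, 1.31, -2.1]]
```

View pics/w4.png

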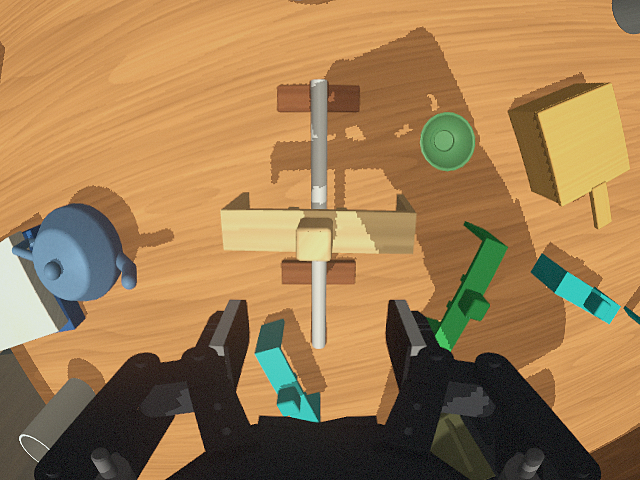

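The band hangs on the bar at (315,230), but the block looks slightly tilted. I check its tilt and whether it has settled.

```bash
python3 - <<'E'
from h import *
Yr=ydir(np.radians(-14.3))
for k in range(3):
    c,P=wrist(); D=P-np.array([517.5,157.2,0]); v=D[...,:2]@Yr[:2]; u=D[...,:2]@xdir(np.radians(-14.3))[:2]
    m=(np.abs(v)<90)&(np.abs(v)>16)&(np.abs(u)<17)&(P[...,2]>140)&(P[...,2]<185)
    f=np.polyfit(v[m],P[...,2][m],1); print(bot.read_state()["clock"],np.degrees(np.arctan(f[0])),f[1],v[m].min(),v[m].max(),P[...,2][m].std())
    bot.dwell(.4)
E
```

```text
12.3583 -4.007034672395881 161.6316132634744 -72.8458889411376 74.75452125550605 4.014281931808841
12.8083 -3.994640119585216 161.61337186396023 -72.48433908389596 74.60178214870926 4.012834097906547
13.2583 -4.004745526045832 161.615277145741 -72.09692841047365 74.83784765288549 4.000742907929903
```

The band has settled, 4° tilted and steady with the bar between the cleats. Now the lid tab: I go to a pre-grasp pose and measure the tab from near.

```bash
python3 - <<'E'
from h import *
p,q=map(np.array,lidpose(0,30)); zt=rot(q).as_matrix()[:,2]; pre=p-90*zt; print(p,pre)
b=sorted(best((430,-180,300),[0,0,-1],HY),key=lambda b:abs(b[3][5]-.9))[0]; print(b[3])
bot.move_to([430,-180,300],b[2])
bot.move_gripper(85)
c,P=wrist(); np.save("w5.npy",P); cv2.imwrite("pics/w5.png",c["image"])
O=HINGE-67.2*HX; u=(P-O)@HX; v=(P-O)@HY; z=P[...,2]
m=(np.abs(v)<80)&(u>-130)&(u<80)&(z>69)&(z<79); lid=m&(u>-30); tab=m&(u<-55)
print("lid u",np.percentile(u[lid],[99.5]),"v",np.percentile(v[lid],[.5,99.5]),"tab u",np.percentile(u[tab],[.5,2]),"v",np.percentile(v[tab],[2,98]),"z",np.median(z[tab]),rect(P[tab]),np.median(z[lid]),rect(P[m]))
bot.move_to(list(pre),list(q)); s=bot.read_state(); print(s["clock"],np.round(s["joint_positions"],2),np.round(s["ee_pos"],1),s["ft_force"])
c,P=wrist(); cv2.imwrite("pics/w6.png",c["image"])
E
```

```text
[ 426.86227349 -178.61495169   70.        ] [ 382.76566178 -187.58650874  147.94228634]
[-0.48  0.07  1.67 -0.    1.4   0.9 ]
lid u [66.00718834] v [-61.0426429   61.10821626] tab u [-96.36284732 -95.78301847] v [-12.03531785  12.99270143] z 74.93825446248088 (array([ 431.6, -177.2]), array([41.5, 25.5]), 11.5) 73.0206816470372 (array([ 491.4, -165.4]), array([163.4, 125. ]), 11.4)
16.1417 [-0.76  0.02  2.19  0.67  0.73  0.14] [ 383.6 -188.1  149.1] [0.60574801 0.14585666 0.26714126]
```

View pics/w6.png

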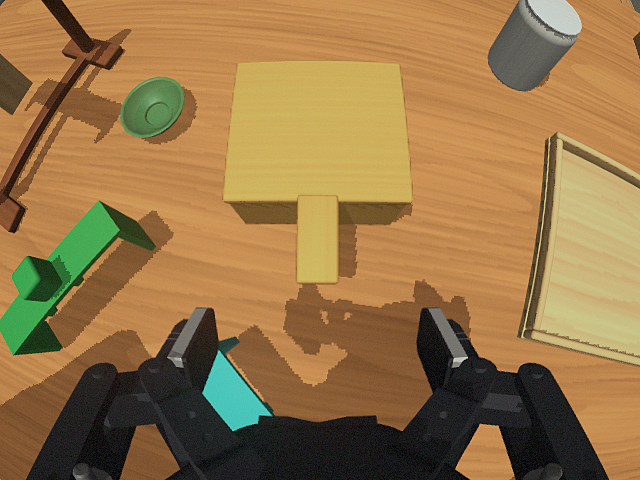

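The wrist view shows the tab at (317,240), centred between the open fingers, and the measurements match. I slide in, grip, and follow the arc, watching the force.

```bash
python3 - <<'E'
from h import *
p,q=lidpose(0,30); bot.servo_line(list(p),q,speed=60); print(bot.read_state()["ft_force"])
bot.move_gripper(0,60); s=bot.read_state(); print(s["grip_width"],s["grip_force"],np.round(s["ft_force"],1))
if 22<s["grip_width"]<29:
    for th in range(5,51,5):
        p,q=lidpose(th,30); bot.servo_line(list(p),q,speed=25)
        s=bot.read_state(); print(th,np.round(s["ft_force"],1),round(s["grip_width"],1),np.round(np.array(s["ee_pos"])-p,1))
        if np.linalg.norm(s["ft_force"])>50: print("stop"); break
print(s["clock"])
c=bot.read_camera("scene"); S=cloud(c); cv2.imwrite("pics/s7.png",c["image"][130:450,100:500]); np.save("s7.npy",S)
c,P=wrist(); np.save("w7.npy",P); cv2.imwrite("pics/w7.png",c["image"])
for n,X in(("scene",S),("wrist",P)):
    D=X-HINGE; u=D@HX; v=D@HY; z=D[...,2]
    m=(np.abs(v)<55)&(u<-10)&(u>-70)&(z>15)&(z<110)
    if m.sum()>50:
        f=np.polyfit(u[m],z[m],1); r=z[m]-np.polyval(f,u[m]); print(n,m.sum(),np.degrees(np.arctan(-f[0])),r.std())
E
```

```text
[0.05861535 0.33434002 0.12613533]
24.835871820209082 58.356746435165405 [-4.8 -2.8  4.9]
5 [-1.7 -4.1 -0.1] 24.6 [-0.  -0.5  0.1]
10 [-1.6 -5.5 -0.4] 24.9 [ 0.  -0.5  0.1]
15 [-1.3 -5.2 -1.1] 25.1 [ 0.  -0.5  0.1]
20 [ 0.1 -7.  -0.4] 25.0 [ 0.1 -0.5  0.1]
25 [ 0.2 -6.3 -1.1] 24.9 [ 0.1 -0.5  0. ]
30 [ 0.9 -6.3 -2.4] 24.5 [ 0.1 -0.6 -0. ]
35 [ 2.4 -6.  -2.6] 24.9 [ 0.2 -0.6 -0.1]
40 [ 2.9 -7.8 -2.6] 24.8 [ 0.2 -0.6 -0.2]
45 [ 3.5 -7.6 -3. ] 24.7 [ 0.1 -0.6 -0.3]
50 [ 3.6 -8.6 -3.9] 24.7 [ 0.1 -0.7 -0.4]
25.0833
scene 1951 50.14304336271747 3.256663172196144
wrist 45761 50.29684588958583 1.2082457886682156
```

View pics/s7.png

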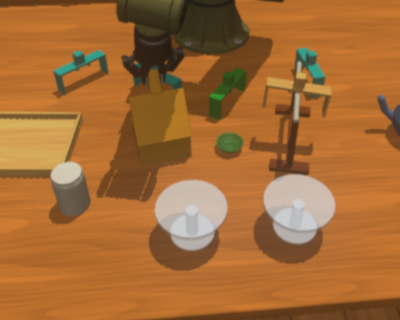

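The view shows the lid held open at (158,115) in the gripper, measured at 50.1–50.3°. The band hangs on the rail at (298,88) and the bystanders are where they were. I hand in.

```bash
python3 -c "
from rig import bot
print(bot.finish_job())"
```

```text
the job is handed in; nothing more can be done
None
```

I hung the band over the rail's bar with a leg on either side (it rests steadily at about a 4° tilt) and let go of it, then handed in at about 25 s with the gripper holding the lid open at a measured 50°.

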